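# Fill the service caddy and hold it up level

### The job

Stand the two dispenser bottles from the steel tray in the two empty pockets of the grey caddy, so that both of its rows are complete; set them down rather than drop them. Then lift the caddy by its carrying bar, keeping it level all the way, and hold it still about 10 cm above the bench for me to take from you: finish while still holding it. Leave the other things on the bench where they are.

Things in the scene. Friction and masses are not known exactly. Their poses are not given: they have to be found in the camera images.
- caddy: grey moulded caddy, loose, 164 (its x) by 160 mm (its y), 0.3 to 0.37 kg empty. Origin: centre of its underside, z up. Floor 4 mm thick, outer walls 40 mm high. Two rows of three open pockets along y, at x = -54 and +54 mm; between them a channel with a carton of swabs (top at 45 mm). Full, it weighs 0.6 to 0.85 kg and balances within 10 mm of the bar's middle
- caddy_handle (a point): centre of the caddy's straight carrying bar, 131 mm above its underside; axes as the caddy's. The bar is fixed, runs along y, is 18 mm wide (x) and 22 mm high (120 to 142 mm above the underside), and is free for 140 mm between its two end uprights
- pocket0 (a point): centre of the floor of a caddy pocket, at caddy x -54, y -52 mm, 4 mm above the caddy's underside; the pocket is 48 mm square, parted from its row neighbours by 4 mm thick dividers 30 mm high; pockets in a row are 52 mm apart. Two of the six pockets are empty at the start, which two varies
- pocket1 (a point): centre of the floor of a caddy pocket, at caddy x -54, y 0 mm, 4 mm above the caddy's underside; the pocket is 48 mm square, parted from its row neighbours by 4 mm thick dividers 30 mm high; pockets in a row are 52 mm apart. Two of the six pockets are empty at the start, which two varies
- pocket2 (a point): centre of the floor of a caddy pocket, at caddy x -54, y 52 mm, 4 mm above the caddy's underside; the pocket is 48 mm square, parted from its row neighbours by 4 mm thick dividers 30 mm high; pockets in a row are 52 mm apart. Two of the six pockets are empty at the start, which two varies
- pocket3 (a point): centre of the floor of a caddy pocket, at caddy x 54, y -52 mm, 4 mm above the caddy's underside; the pocket is 48 mm square, parted from its row neighbours by 4 mm thick dividers 30 mm high; pockets in a row are 52 mm apart. Two of the six pockets are empty at the start, which two varies
- pocket4 (a point): centre of the floor of a caddy pocket, at caddy x 54, y 0 mm, 4 mm above the caddy's underside; the pocket is 48 mm square, parted from its row neighbours by 4 mm thick dividers 30 mm high; pockets in a row are 52 mm apart. Two of the six pockets are empty at the start, which two varies
- pocket5 (a point): centre of the floor of a caddy pocket, at caddy x 54, y 52 mm, 4 mm above the caddy's underside; the pocket is 48 mm square, parted from its row neighbours by 4 mm thick dividers 30 mm high; pockets in a row are 52 mm apart. Two of the six pockets are empty at the start, which two varies
- bottle0: one of six like round dispenser bottles, white with a paper band and a black cap, 90 mm tall, 50 to 77 g, closed: body 38 mm diameter up to 60 mm, narrowing to the cap, 22 mm diameter, from 65 to 90 mm. Origin: centre of its underside, z up along its axis. Four stand in the caddy and two in the steel tray at the start, which ones varies
- bottle1: one of six like round dispenser bottles, white with a paper band and a black cap, 90 mm tall, 50 to 77 g, closed: body 38 mm diameter up to 60 mm, narrowing to the cap, 22 mm diameter, from 65 to 90 mm. Origin: centre of its underside, z up along its axis. Four stand in the caddy and two in the steel tray at the start, which ones varies
- bottle2: one of six like round dispenser bottles, white with a paper band and a black cap, 90 mm tall, 50 to 77 g, closed: body 38 mm diameter up to 60 mm, narrowing to the cap, 22 mm diameter, from 65 to 90 mm. Origin: centre of its underside, z up along its axis. Four stand in the caddy and two in the steel tray at the start, which ones varies
- bottle3: one of six like round dispenser bottles, white with a paper band and a black cap, 90 mm tall, 50 to 77 g, closed: body 38 mm diameter up to 60 mm, narrowing to the cap, 22 mm diameter, from 65 to 90 mm. Origin: centre of its underside, z up along its axis. Four stand in the caddy and two in the steel tray at the start, which ones varies
- bottle4: one of six like round dispenser bottles, white with a paper band and a black cap, 90 mm tall, 50 to 77 g, closed: body 38 mm diameter up to 60 mm, narrowing to the cap, 22 mm diameter, from 65 to 90 mm. Origin: centre of its underside, z up along its axis. Four stand in the caddy and two in the steel tray at the start, which ones varies
- bottle5: one of six like round dispenser bottles, white with a paper band and a black cap, 90 mm tall, 50 to 77 g, closed: body 38 mm diameter up to 60 mm, narrowing to the cap, 22 mm diameter, from 65 to 90 mm. Origin: centre of its underside, z up along its axis. Four stand in the caddy and two in the steel tray at the start, which ones varies
- tray: shallow stainless tray, 160 mm (x) by 240 mm (y), rim 14 mm high, walls and floor 4 mm, fixed to the bench. Origin: centre of its underside. Holds the two spare bottles and the solvent dispenser; it may be on either side of the caddy
- dispenser: bystander in the tray: wide solvent dispenser, white body 66 mm diameter with a steel lid and round push plate, 121 mm tall. Origin: centre of its underside
- solder_spool: bystander: spool of solder standing on its end, 64 mm diameter, 48 mm tall. Origin: centre of its underside
- multimeter: bystander: handheld multimeter lying on its back, 172 by 82 by 42 mm. Origin: centre of its underside
- attenuator_box: bystander: diecast aluminium box with two brass connectors, 128 by 72 by 46 mm over all. Origin: centre of its underside
- screwdriver: bystander: screwdriver lying on the bench, 170 mm long. Origin: under its middle
- tip_cleaner: bystander: round tin of brass wool, 74 mm diameter, 60 mm tall. Origin: centre of its underside
There are look-alikes about, which are no part of the job. Leave any red look-alike of the caddy alone.

How it is judged:
By the outcome, as a careful person would: the job done as asked, in the order asked, and still so for the second after the job is handed in, while the arm keeps its last pose, push and grip.
It also fails if it takes over 72 s, if anything falls off the work surface, if the arm or the gripper's body presses on something with over 40 N, if the wrist force passes 120 N, or if a joint passes its speed limit or range.

### The arm

A 6-joint arm with a two-finger parallel gripper is mounted at the origin on the work surface. World frame = base frame: x ahead of the robot, y to its left, z up, the work surface at z = 0. Lengths are in m, angles in rad, forces in N, time in s.
With the tool pointing down it reaches from about 0.275 to 0.75 m from the base axis. Payload 10.2 kg.
Tool frame: the origin (TCP) lies midway between the tips of the shut fingers; the grasp point (between the pads) lies 19 mm behind it (env.hold_point_z is the distance from the TCP to the grasp point, in m); x points along the fingers, z is the direction in which the jaws open and shut, and the axes are right-handed (so a half turn about x gives the same grasp; the last joint's range is limited). The gripper opens to 85 mm and grips with 20 to 120 N. Pads are 22 mm wide; open, the fingers measure 114 mm over their backs; the gripper's body (76 mm by 85 mm) begins 54 mm behind the grasp point. The pads swing forward as they close: fully open they stand 13 mm farther back than shut.
Start: joints at [0.983, 0.313, 1.498, -0, 1.331, -0.223], TCP at [0.187, 0.49, 0.231] pointing down, gripper open.
Joint ranges: [-2.94, 2.94], [-0.97, 2.17], [0.19, 2.56], [-1.23, 4.37], [0.02, 3.11], [-2.88, 2.88]. Speed limits (rad/s): [2.39, 2.39, 3.01, 3.14, 3.14, 3.14].

### API

Orientations are given as a unit quaternion [x, y, z, w].
In Python, from bench import env, kinematics, monitor, eyes, job gives the robot as it stands. The module is installed in compiled form; this text tells all that it offers. Calls block until the motion is done:
- env.reach(position, orientation): joint-space move of the TCP to a pose.
- env.movel(position, velocity=0.15, frame=None, guard=None): straight line of the TCP; frame=None keeps the orientation; velocity is the mean speed in m/s. With guard (N) it stops when the force on the tool has changed by that much, and returns True; else False.
- env.set_joints(angles): joint-space move.
- env.release() and env.close_gripper(effort=None): open the fingers fully, or close them until they stop; effort is the grip in N (None keeps the last).
- env.hold(seconds).
- kinematics.ik(position, orientation): joint angles nearest the present ones, or None.
- monitor.sense(): the state.
- eyes.grab_frame(name): name is "side" or "top" or "wrist"; returns a dict with "frame" (384x512x3 uint8, red, green, blue), "mtx" (3x3 intrinsics, pixels), "view" (4x4, takes a point from world to camera coordinates). Camera axes: x right, y down, z forward; pixel columns grow to the right and rows downward; lengths in m; the calibration is good to about 2 mm. A picture is of the moment at which its call begins. There is no depth.
A pose or a line that the arm cannot do raises env.MotionError and nothing moves.
- job.hand_in(): hands the job in, once; it reports no verdict.
The state is a dict: "clock": time; "joints": joint angles; "qvel": joint speeds; "joint_efforts": joint torques, N m; "position": TCP position; "ee_rot": TCP orientation; "contact_force": force on the tool from outside, world axes, zero at the start; "ft_torque": the same for the moment, N m; "finger_gap": opening from 0.0 (shut) to 1.0 (fully open).
Only numpy, scipy, OpenCV 4.12 (cv2) and the standard library are available. Lean on these libraries where they do the work, as an engineer would, in place of code of your own. Each camera call takes 0.05 s, during which the arm holds its last target. There are 200 camera calls.

## Working session

There is one attempt and no reset: what is moved stays moved. The work goes in short steps, each a Python script; the robot and the scene stay as the last script left them, time stands still between calls to the robot, and variables do not carry over. Pictures are saved under pics/ and viewed, about 8 in all and at most 12, crops included, and the job is handed in when it is done.

```bash
mkdir -p pics; python3 - <<'E'
from bench import env, monitor, eyes
import cv2, numpy as np
for n in ("side","top"):
    d=eyes.grab_frame(n); cv2.imwrite(f"pics/{n}0.png",cv2.resize(d["frame"][:,:,::-1],(800,600),interpolation=cv2.INTER_CUBIC))
    np.savez(f"{n}.npz",**d); print(n,d["mtx"].round(1).tolist(),d["view"].round(3).tolist())
s=monitor.sense(); print(s["clock"],s["position"],s["ee_rot"],s["finger_gap"],env.hold_point_z)
E
```

```text
side [[482.1, 0.0, 253.4], [0.0, 482.1, 191.1], [0.0, 0.0, 1.0]] [[-0.789, -0.614, 0.017, 0.439], [-0.457, 0.569, -0.684, 0.332], [0.41, -0.548, -0.729, 1.2], [0.0, 0.0, 0.0, 1.0]]
top [[394.1, 0.0, 255.0], [0.0, 394.1, 195.0], [0.0, 0.0, 1.0]] [[-0.031, -1.0, -0.001, 0.029], [-0.97, 0.03, -0.24, 0.589], [0.24, -0.006, -0.971, 1.254], [0.0, 0.0, 0.0, 1.0]]
0.1 [0.18717522 0.49025936 0.23078524] [-0.40116213  0.58278736  0.40085302  0.58201778] 1.003010330652375 0.0187
```

View pics/top0.png

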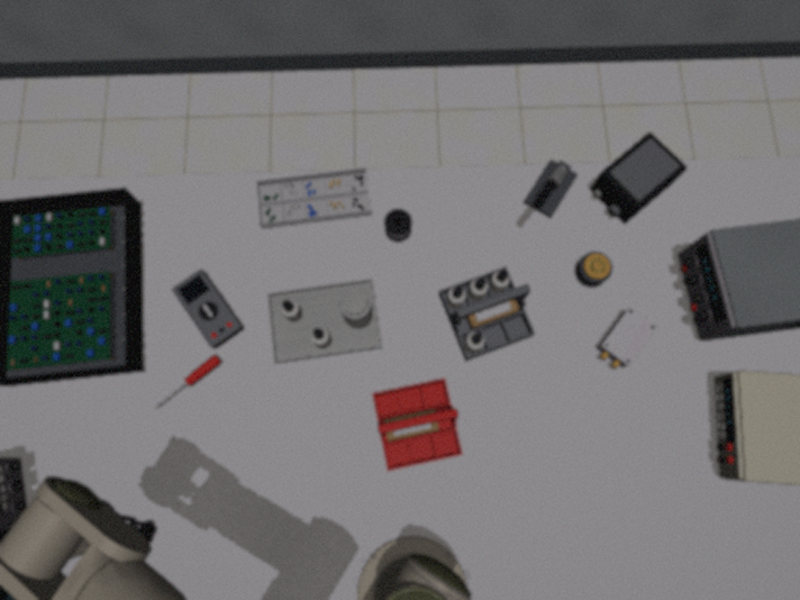

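View pics/side0.png

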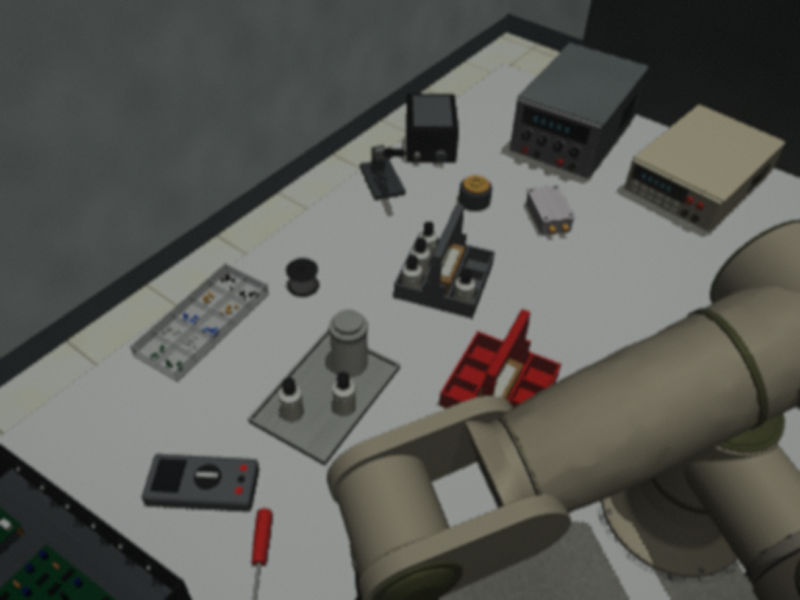

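Candidates: a grey caddy at top (487,312) and a red one at (417,423). The grey one fits, since it holds 4 bottles and has two empty near-row pockets (middle and right in the picture). The spare bottles are in the tray at top (290,308) and (320,337), beside the dispenser at (357,308). Next I take one enlarged crop of both views.

```bash
cat > h.py <<'E'
import cv2, numpy as np
def crop(img,x0,y0,w,h,W,H):
    c=cv2.resize(img[y0:y0+h,x0:x0+w,::-1],(W,H),interpolation=cv2.INTER_CUBIC); c=cv2.convertScaleAbs(c,alpha=1.5)
    for x in range(-(-x0//10)*10,x0+w,10):
        p=int((x-x0)*W/w); cv2.line(c,(p,0),(p,5),(0,255,255)); 
        if x%20==0: cv2.putText(c,str(x),(p-8,15),0,.35,(0,255,255))
    for y in range(-(-y0//10)*10,y0+h,10):
        p=int((y-y0)*H/h); cv2.line(c,(0,p),(5,p),(0,255,255))
        if y%20==0: cv2.putText(c,str(y),(7,p+4),0,.35,(0,255,255))
    return c
def P(d): return d["mtx"]@d["view"][:3]
def tri(d1,p1,d2,p2):
    X=cv2.triangulatePoints(P(d1),P(d2),np.array(p1,float).reshape(2,1),np.array(p2,float).reshape(2,1))
    return (X[:3]/X[3]).ravel()
def onz(d,p,z):
    K,V=d["mtx"],d["view"]; R,t=V[:3,:3],V[:3,3]
    o=-R.T@t; r=R.T@np.linalg.solve(K,[p[0],p[1],1]); return o+r*(z-o[2])/r[2]
def proj(d,X):
    q=P(d)@np.append(X,1); return q[:2]/q[2]
E
python3 - <<'E'
from h import *
t=np.load("top.npz"); s=np.load("side.npz")
a=np.hstack([crop(t["frame"],166,170,80,60,400,300),crop(t["frame"],272,168,80,60,400,300)])
b=np.hstack([crop(s["frame"],156,196,100,75,400,300),crop(s["frame"],240,130,100,75,400,300)])
cv2.imwrite("pics/c1.png",np.vstack([a,b]))
E
```

```text
(no output)
```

View pics/c1.png

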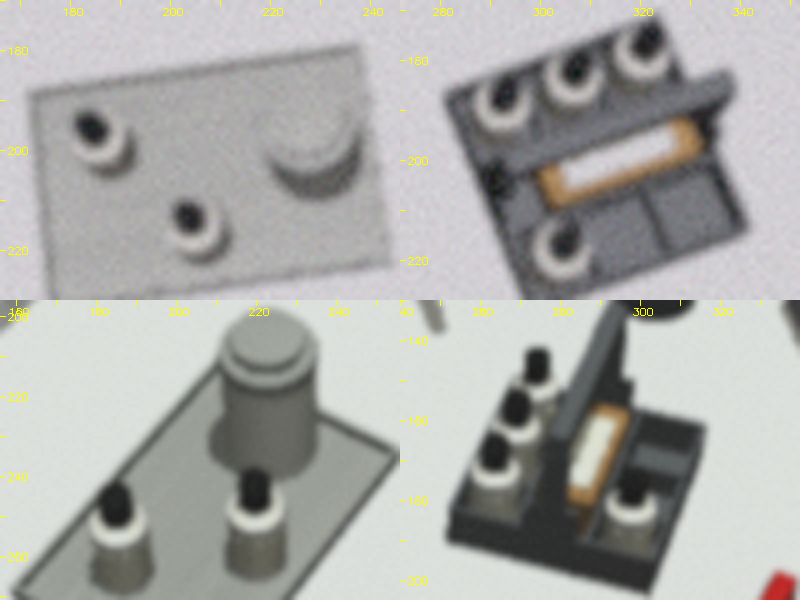

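```bash
python3 - <<'E'
from h import *
t=np.load("top.npz"); s=np.load("side.npz")
for n,a,b in (("A",(184.2,195.2),(185.2,243)),("B",(203.4,212.8),(219.7,239.5)),
  ("cad full bottle near-left cap",(272+165/5,168+240/5),(240+232/4,130+177/4)),
  ("far left cap",(272+107/5,168+90/5),(240+95/4,130+140/4)),("far mid",(272+175/5,168+65/5),(240+117/4,130+96/4)),("far right",(272+248/5,168+38/5),(240+137/4,130+54/4))):
    X=tri(t,a,s,b); print(n,X.round(4),(proj(t,X)-a).round(1),onz(t,a,.094).round(4),onz(s,b,.094).round(4))
for p in ((281.4,187),(323.4,171),(341.6,214.4)): print(onz(t,p,.04).round(4))
E
```

```text
A [0.59   0.2439 0.0993] [-0.1 -0.2] [0.5905 0.2445 0.094 ] [0.5936 0.2415 0.094 ]
B [0.5285 0.1805 0.0995] [-0.  -0.1] [0.5293 0.181  0.094 ] [0.5316 0.1774 0.094 ]
cad full bottle near-left cap [ 0.5086 -0.1503  0.0933] [-0. -0.] [ 0.5084 -0.1503  0.094 ] [ 0.5084 -0.1497  0.094 ]
far left cap [ 0.6109 -0.118   0.0937] [-0. -0.] [ 0.6108 -0.118   0.094 ] [ 0.6108 -0.1177  0.094 ]
far mid [ 0.6251 -0.1639  0.0977] [0.1 0.1] [ 0.6266 -0.1642  0.094 ] [ 0.627  -0.1673  0.094 ]
far right [ 0.6427 -0.2139  0.0964] [0.1 0.1] [ 0.6439 -0.2142  0.094 ] [ 0.6439 -0.2163  0.094 ]
[ 0.623  -0.0821  0.04  ]
[ 0.6763 -0.2316  0.04  ]
[ 0.5202 -0.2824  0.04  ]
```

Both views agree: bottle A is at (.590,.243), B at (.529,.179) and the cap tops are at about .094–.099. The caddy centre is about (.574,-.183) with yaw about 18°. The empty pockets are pocket0 and pocket1, in the row nearest the robot. I'll grip by the caps with the tool leaning 10° away from the bar and the jaws turned diagonally, so opening clears both the bar and the neighbouring caps. Next come close wrist looks.

```bash
cat >> h.py <<'E'
from bench import env, kinematics, monitor, eyes, job
from scipy.spatial.transform import Rotation as Ro
def quat(jaw,tilt=0.,side=1):
    """jaw: heading of the jaw axis (deg); body leans `tilt` deg to heading jaw+90*side"""
    j=np.array([np.cos(np.radians(jaw)),np.sin(np.radians(jaw)),0]); l=np.array([-j[1],j[0],0])*side
    T=np.radians(tilt); a=np.array([0,0,-np.cos(T)])-np.sin(T)*l
    return Ro.from_matrix(np.column_stack([a,np.cross(j,a),j])).as_quat(), a
def best(pt,opts,tilt,back=0.):
    """opts: (jaw,side). pt is the TCP point; returns the option with the least joint travel"""
    q0=np.array(monitor.sense()["joints"]); r=[]
    for jaw,side in opts:
        for jj,ss in ((jaw,side),(jaw+180,-side)):
            q,a=quat(jj,tilt,ss); s=kinematics.ik(np.array(pt)-back*a,q)
            if s is not None: r.append((np.abs(np.array(s)-q0).max(),jj,ss))
    return min(r)
def snap(name,x0=0,y0=0,w=512,h=384):
    d=eyes.grab_frame("wrist"); np.savez(f"{name}.npz",**d); cv2.imwrite(f"pics/{name}.png",crop(d["frame"],x0,y0,w,h,800,600))
E
python3 - <<'E'
from h import *
for p in ((.56,.212,.27),(.55,-.19,.36)):
    b=best(p,[(a,1) for a in (-72,18,108)],0); print(b,monitor.sense()["clock"])
    env.reach(p,quat(b[1])[0]); snap("w_tray" if p[1]>0 else "w_cad")
print(monitor.sense()["clock"], monitor.sense()["joints"])
E
```

```text
(np.float64(0.8161855992791339), 18, 1) 0.1
(np.float64(0.7020220051171289), 18, 1) 1.8583
3.4333 [-5.31992217e-01  3.99937687e-01  1.04914547e+00  1.45056516e-04
  1.69288077e+00 -8.47670447e-01]
```

View pics/w_tray.png

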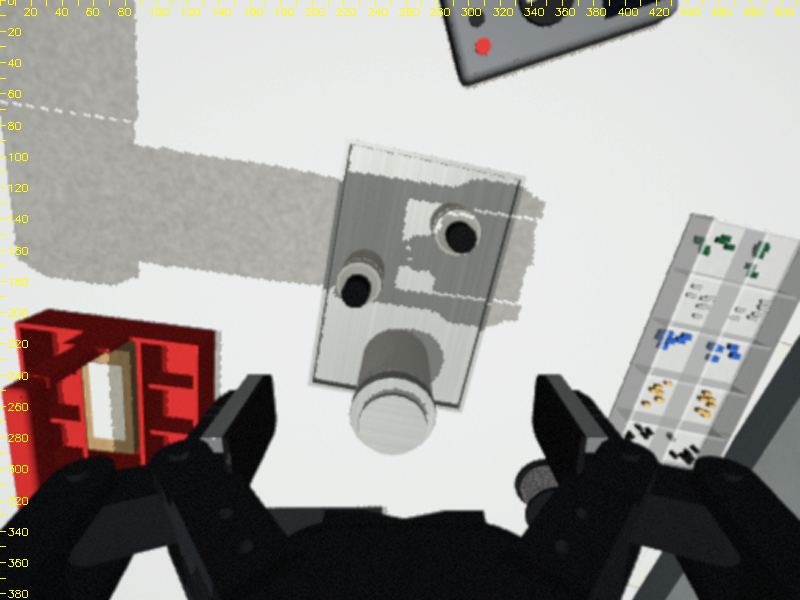

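View pics/w_cad.png

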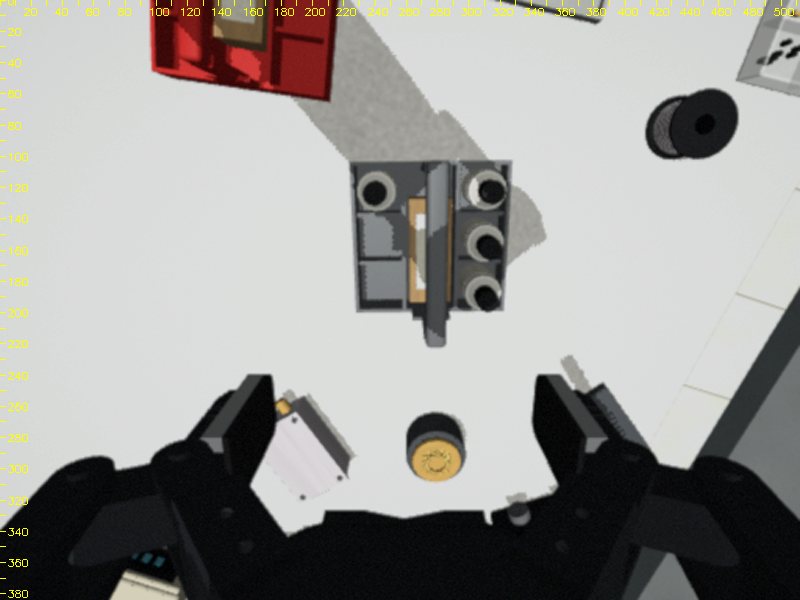

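```bash
python3 - <<'E'
from h import *
t=np.load("top.npz"); s=np.load("side.npz"); wt=np.load("w_tray.npz"); wc=np.load("w_cad.npz"); k=1.5625
for n,w,a,b,c in (("A",wt,(461/k,237/k),(184.2,195.2),(185.2,243)),("B",wt,(356/k,291/k),(203.4,212.8),(219.7,239.5)),
  ("near-left cap",wc,(375/k,193/k),(305,216),(298,174.2)),("far left",wc,(490/k,192/k),(293.4,186),(263.7,165)),("far mid",wc,(489/k,246/k),(307,181),(269.2,154)),("far right",wc,(487/k,298/k),(321.6,175.6),(274.2,143.5))):
    print(n,"w+top",tri(w,a,t,b).round(4),"w+side",tri(w,a,s,c).round(4),"w z=.094",onz(w,a,.094).round(4))
print("dispenser",onz(wt,(392/k,425/k),.125).round(3))
C=[onz(wc,np.array(p)/k,.04) for p in ((350,162),(511,161),(505,311),(358,311))]
print(np.round(C,4).tolist(),np.mean(C,0).round(4),[np.linalg.norm(C[i]-C[i-1]).round(4) for i in range(4)])
B=[onz(wc,np.array(p)/k,.142) for p in ((438,165),(435,345))]; d=B[0]-B[1]
print("bar",np.round(B,4).tolist(),np.mean(B,0).round(4),np.linalg.norm(d),np.degrees(np.arctan2(d[1],d[0])))
for i,j in ((0,3),(1,2)):
    d=C[i]-C[j]; print(np.degrees(np.arctan2(d[1],d[0])))
# bar end seen by top camera: right end of top face
print(onz(t,(338,184),.142).round(4))
E
```

```text
A w+top [0.5952 0.2477 0.0761] w+side [0.5877 0.2482 0.1057] w z=.094 [0.5924 0.2496 0.094 ]
B w+top [0.5316 0.1827 0.0818] w+side [0.5291 0.1827 0.0997] w z=.094 [0.5314 0.1867 0.094 ]
near-left cap w+top [ 0.5104 -0.1512  0.0836] w+side [ 0.5095 -0.1504  0.093 ] w z=.094 [ 0.5111 -0.1493  0.094 ]
far left w+top [ 0.6063 -0.1161  0.1109] w+side [ 0.6096 -0.116   0.0959] w z=.094 [ 0.6096 -0.1162  0.094 ]
far mid w+top [ 0.6211 -0.1608  0.1148] w+side [ 0.6243 -0.1623  0.0992] w z=.094 [ 0.6268 -0.1625  0.094 ]
far right w+top [ 0.6631 -0.2264  0.0275] w+side [ 0.6402 -0.2097  0.1007] w z=.094 [ 0.6435 -0.2106  0.094 ]
dispenser [0.587 0.104 0.125]
[[0.4762, -0.1325, 0.04], [0.6295, -0.0815, 0.04], [0.6833, -0.2311, 0.04], [0.5283, -0.2818, 0.04]] [ 0.5793 -0.1817  0.04  ] [np.float64(0.1581), np.float64(0.1615), np.float64(0.159), np.float64(0.163)]
bar [[0.5537, -0.1095, 0.142], [0.6019, -0.2544, 0.142]] [ 0.5778 -0.1819  0.142 ] 0.15272738474532233 108.39636919868182
109.25909199708475
109.77349173119342
[ 0.6001 -0.2558  0.142 ]
```

```bash
cat >> h.py <<'E'
C0=np.array([.577,-.182]); YAW=18.6; TILT=10.; GH=.088; HP=env.hold_point_z
def pocket(x,y):
    c,s=np.cos(np.radians(YAW)),np.sin(np.radians(YAW)); return C0+np.array([c*x-s*y,s*x+c*y])
def tcp(xy,base,a): return np.array([xy[0],xy[1],base+GH])+HP*a
def st(m):
    s=monitor.sense(); print(m,round(s["clock"],2),np.round(s["position"],4),np.round(s["contact_force"],1),round(s["finger_gap"],3))
def pick(xy,opts):
    _,a0=quat(0); b=best((xy[0],xy[1],.073),opts,TILT,.06); q,a=quat(b[1],TILT,b[2]); print("pick",b)
    p=tcp(xy,.004,a); env.reach(p-.07*a+[0,0,.02],q)
    print("guard",env.movel(p,.12,guard=15)); st("down"); env.close_gripper(30); st("grip")
    env.movel(p+[0,0,.17],.25); st("up")
def over(xy,opts,base=.17):
    b=best((xy[0],xy[1],base+.07),opts,TILT); q,a=quat(b[1],TILT,b[2]); print("over",b)
    env.reach(tcp(xy,base,a),q); st("over")
# place: jaw heading within caddy measured from caddy y; lean to -x of the caddy
def popts(ths=(38,-38)): return [(YAW+90-th,1) for th in ths]
E
python3 - <<'E'
from h import *
pick((.592,.2455),[(j,s) for j in (0,30,60,90,120,150) for s in (1,-1)])
over(pocket(-.054,0),popts())
snap("p1",150,60,300,225)
E
```

```text
pick (np.float64(0.6617113932440297), 30, -1)
guard False
down 6.05 [0.5909 0.2483 0.0745] [-0.4  0.1 -0.3] 1.003
grip 6.65 [0.5905 0.2483 0.0737] [ 0.  -0.1  1.1] 0.246
up 7.48 [0.5899 0.2482 0.2419] [-0.8 -0.2 -1.6] 0.246
over (np.float64(0.801240899619854), 326.6, -1)
over 9.13 [ 0.528  -0.1957  0.2396] [ 0.3 -0.2 -1.2] 0.244
```

View pics/p1.png

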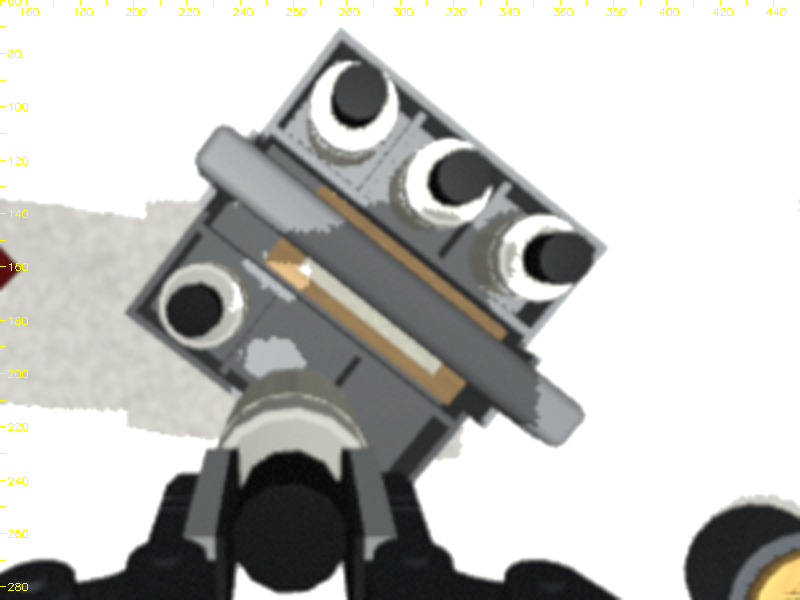

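```bash
python3 - <<'E'
from h import *
w=np.load("p1.npz"); f=lambda x,y:(150+x*.375,60+y*.375)
print("target",pocket(-.054,0))
print("cap",onz(w,f(290,534),.26).round(4),"shaft px?",w["mtx"][0])
a=onz(w,f(285,372),.17); print("far rim bottom",a.round(4)); print("sides",onz(w,f(222,440),.23).round(4),onz(w,f(366,440),.23).round(4))
C=[onz(w,f(*p),.04) for p in ((127,312),(342,30),(606,248))]
print("corners",np.round(C,4).tolist(),"ctr",((C[0]+C[2])/2).round(4),[np.linalg.norm(C[i]-C[i+1]).round(4) for i in (0,1)],[np.degrees(np.arctan2(*(d[1::-1]))) for d in (C[1]-C[0],C[1]-C[2])])
B=[onz(w,f(*p),.142) for p in ((218,158),(562,420))]; d=B[0]-B[1]
print("bar",np.mean(B,0).round(4),np.linalg.norm(d),np.degrees(np.arctan2(d[1],d[0]))-90)
for x,y in ((193,310),(360,95),(464,176),(563,258)): print("cap",onz(w,f(x,y),.094).round(4))
# predicted px of the pocket corners/dividers with model at z=.034
for x in (-.078,-.03):
  for y in (-.026,.026): print((x,y),((proj(w,[*pocket(x,y),.034])-[150,60])/.375).round(0))
E
```

```text
target [ 0.52582051 -0.1992238 ]
cap [ 0.5272 -0.1953  0.26  ] shaft px? [281.99617995   0.         258.26111967]
far rim bottom [ 0.5347 -0.1813  0.17  ]
sides [ 0.5202 -0.1786  0.23  ] [ 0.5469 -0.1961  0.23  ]
corners [[0.4763, -0.1335, 0.04], [0.6297, -0.0823, 0.04], [0.6797, -0.2315, 0.04]] ctr [ 0.578  -0.1825  0.04  ] [np.float64(0.1617), np.float64(0.1573)] [np.float64(18.478507503117964), np.float64(108.542543453861)]
bar [ 0.5773 -0.1822  0.142 ] 0.14522248517703348 19.794658424833486
cap [ 0.5108 -0.1502  0.094 ]
cap [ 0.6111 -0.1169  0.094 ]
cap [ 0.6285 -0.1649  0.094 ]
cap [ 0.6445 -0.2134  0.094 ]
(-0.078, -0.026) [303. 439.]
(-0.078, 0.026) [219. 374.]
(-0.03, -0.026) [365. 362.]
(-0.03, 0.026) [280. 296.]
```

The caddy model holds: the dividers, corners and bar all match, with the centre within 1 mm. The bottle sits about 2–3 mm off the pad centre, so I'll correct for that and set it down.

```bash
cat >> h.py <<'E'
def place(xy,jaw,side):
    q,a=quat(jaw,TILT,side)
    env.movel(tcp(xy,.06,a),.15)
    g=env.movel(tcp(xy,.012,a),.06,guard=6); st(f"low {g}")
    if g: return False
    g=env.movel(tcp(xy,.002,a),.02,guard=4); st(f"seat {g}")
    s=monitor.sense(); z=s["position"][2]-.0
    env.release(); st("open")
    p=np.array(monitor.sense()["position"]); env.movel(p-.09*a,.15); env.movel(p-.09*a+[0,0,.06],.25); st("clear")
    return True
E
python3 - <<'E'
from h import *
print(place(pocket(-.054,0)-[.0014,.0021],326.6,-1))
snap("p2",150,60,300,225)
E
```

```text
low False 11.02 [ 0.5264 -0.1987  0.0819] [ 0.7  0.1 -0.9] 0.243
seat True 11.45 [ 0.5264 -0.1987  0.0737] [0.2 0.2 4.2] 0.242
open 12.09 [ 0.5259 -0.1986  0.0732] [-2.7 -1.7  0.4] 0.997
clear 13.23 [ 0.5173 -0.2115  0.2215] [-1.   0.1  0.5] 0.996
True
```

View pics/p2.png

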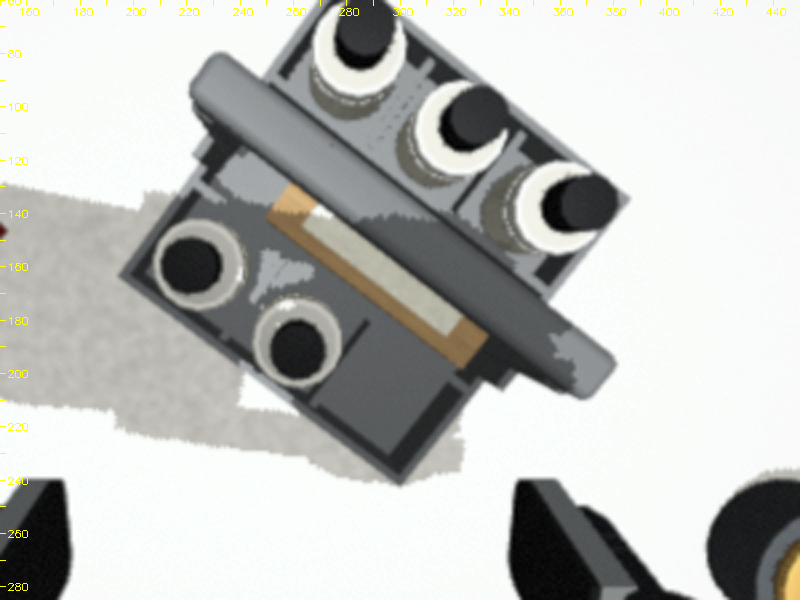

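```bash
python3 - <<'E'
from h import *
w=np.load("p2.npz"); f=lambda x,y:(150+x*.375,60+y*.375)
C=[onz(w,f(*p),.04) for p in ((123,275),(630,200),(400,483))]
print(np.round(C,4).tolist(),((C[0]+C[1])/2).round(4),[np.degrees(np.arctan2(*(d[1::-1]))) for d in (C[0]-C[2],C[1]-C[2])])
print("cap",onz(w,f(298,350),.094).round(4),pocket(-.054,0))
pick((.530,.1838),[(j,s) for j in (20,35,50) for s in (1,-1)])
over(pocket(-.054,-.052),popts())
snap("p3",150,60,300,225)
E
```

```text
[[0.4775, -0.1356, 0.04], [0.6818, -0.231, 0.04], [0.5293, -0.2837, 0.04]] [ 0.5796 -0.1833  0.04  ] [np.float64(109.27027548115842), np.float64(19.037160849669757)]
cap [ 0.5273 -0.2003  0.094 ] [ 0.52582051 -0.1992238 ]
pick (np.float64(0.7084914882582125), 20, -1)
guard False
down 15.64 [0.5294 0.1867 0.0743] [-0.   0.3 -0.7] 0.994
grip 16.24 [0.529  0.1868 0.0738] [-0.8 -0.   2.3] 0.249
up 17.07 [0.5283 0.1868 0.242 ] [ 0.6 -0.4 -1.2] 0.246
over (np.float64(0.7543879002488685), 326.6, -1)
over 18.67 [ 0.5446 -0.2448  0.2396] [-0.1 -0.1 -0.6] 0.243
```

View pics/p3.png

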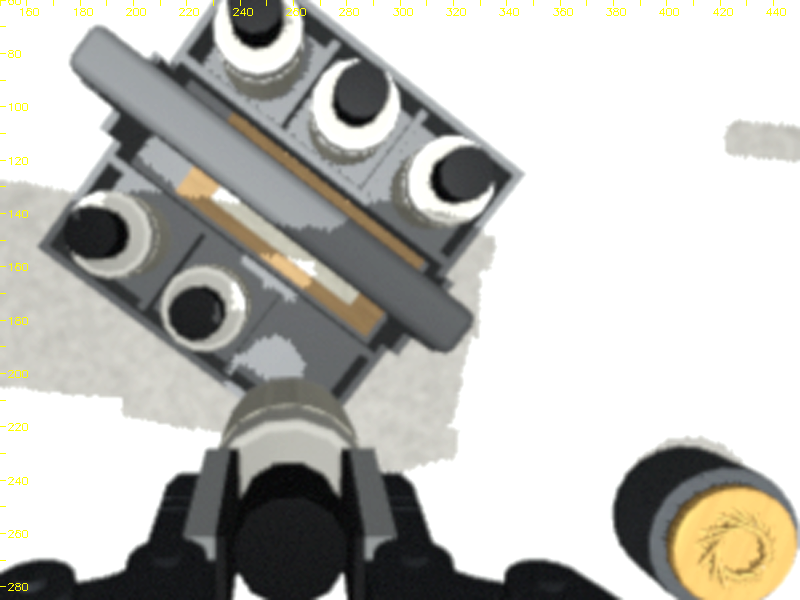

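```bash
python3 - <<'E'
from h import *
print(place(pocket(-.054,-.052)+[.0007,-.0005],326.6,-1))
snap("p4",100,0,300,225)
E
```

```text
low False 20.55 [ 0.5451 -0.2464  0.082 ] [-0.1 -1.2  0.5] 0.24
seat True 20.98 [ 0.545  -0.2463  0.0738] [-1.1  0.4  5.4] 0.243
open 21.62 [ 0.5446 -0.2461  0.0732] [-0.3  0.5  0.5] 1.001
clear 22.77 [ 0.5361 -0.259   0.2215] [-0.2 -0.1 -0.4] 0.999
True
```

View pics/p4.png

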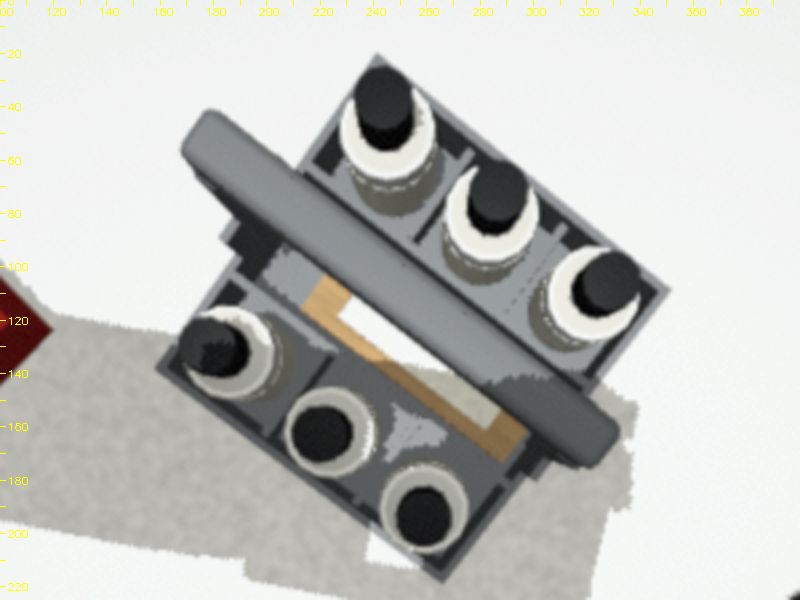

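Both rows are complete and upright: cap tops at crop (323,434) and (423,514) for the new two. Next I measure the bar, then grip and lift it.

```bash
python3 - <<'E'
from h import *
w=np.load("p4.npz"); f=lambda x,y:(100+x*.375,y*.375)
C=[onz(w,f(*p),.04) for p in ((377,55),(670,290),(443,582),(157,368))]; print("caddy",np.mean(C,0).round(4),[np.degrees(np.arctan2(*((C[i]-C[j])[1::-1]))).round(1) for i,j in ((0,1),(3,2),(0,3),(1,2))])
B=[onz(w,f(*p),.142) for p in ((196,131),(599,449))]; d=B[0]-B[1]; print("bar",np.mean(B,0).round(4),np.linalg.norm(d).round(4),np.degrees(np.arctan2(d[1],d[0]))-90)
t=eyes.grab_frame("top"); s=eyes.grab_frame("side")
cv2.imwrite("pics/c2.png",np.hstack([crop(t["frame"],272,160,80,80,400,400),crop(s["frame"],240,115,90,90,400,400)])); np.savez("top2.npz",**t); np.savez("side2.npz",**s)
E
```

```text
caddy [ 0.5791 -0.1828  0.04  ] [np.float64(109.5), np.float64(109.3), np.float64(19.5), np.float64(19.5)]
bar [ 0.5779 -0.1825  0.142 ] 0.153 19.008960056646416
```

View pics/c2.png

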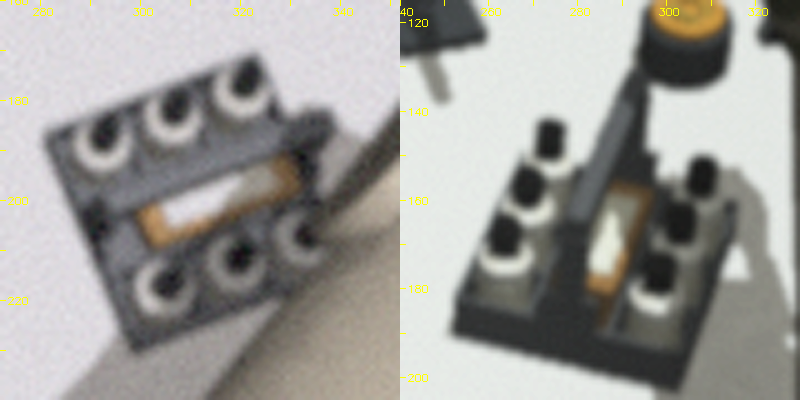

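```bash
python3 - <<'E'
from h import *
w=np.load("p4.npz"); s=np.load("side2.npz"); f=lambda x,y:(100+x*.375,y*.375)
print("bar ends",tri(w,f(196,131),s,(279.4,163.4)).round(3),tri(w,f(599,449),s,(294,132)).round(3))
xy=(.5778,-.1823); b=best((*xy,.2),[(19,1)],0); q,a=quat(b[1]); print(b)
env.reach((*xy,.20),q); print("g",env.movel((*xy,.131-HP),.08,guard=10)); st("down")
env.close_gripper(100); st("grip")
env.movel((*xy,.131-HP+.012),.02); st("up1"); print(np.round(monitor.sense()["ft_torque"],2))
d=eyes.grab_frame("side"); np.savez("side3.npz",**d)
env.movel((*xy,.131-HP+.1),.05); env.hold(.5); st("up"); print(np.round(monitor.sense()["ft_torque"],2),np.round(monitor.sense()["ee_rot"],4),np.round(q,4))
t=eyes.grab_frame("top"); s=eyes.grab_frame("side")
cv2.imwrite("pics/c3.png",np.hstack([crop(t["frame"],262,145,90,100,400,444),crop(s["frame"],240,85,110,122,400,444)]))
E
```

```text
bar ends [ 0.552 -0.11   0.142] [ 0.602 -0.257  0.137]
(np.float64(0.6570462707888469), 19, 1)
g False
down 24.84 [ 0.5781 -0.1824  0.1129] [-0.2  0.5  0.3] 0.999
grip 25.48 [ 0.5778 -0.1824  0.1126] [-2.  -0.   3.7] 0.195
up1 26.23 [ 0.5777 -0.1822  0.1241] [ 0.1 -0.8 -8.1] 0.192
[ 0.03  0.01 -0.02]
up 28.68 [ 0.5778 -0.1823  0.2123] [ 0.2  0.6 -6.6] 0.193
[ 0.01 -0.02 -0.  ] [-0.1167  0.6974  0.1167  0.6974] [-0.1167  0.6974  0.1167  0.6974]
```

View pics/c3.png

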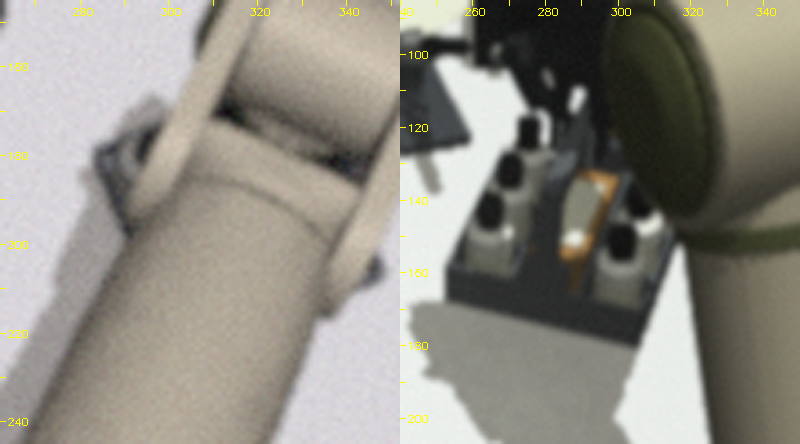

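```bash
python3 - <<'E'
from h import *
import h; h.C0=np.array([.5778,-.1825]); h.YAW=19
s=np.load("side.npz")
for p,m in (((.082,.08),(252.9,167.5)),((-.082,.08),(305.2,180.4))): print(proj(s,[*h.pocket(*p),.1]).round(1),m)
env.hold(.5); st("still"); print(np.abs(monitor.sense()["qvel"]).max())
job.hand_in(); st("done")
E
```

```text
[251.2 167.7] (252.9, 167.5)
[304.8 181.1] (305.2, 180.4)
still 29.28 [ 0.5778 -0.1823  0.2123] [ 0.3  0.4 -7.6] 0.194
0.0031505827467879013
the job is handed in; nothing more can be done
the job is handed in; nothing more can be done
```

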